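Straightedge on the cylinder head

TASK

Draw the longest of the three straightedges up out of the slotted wooden rack and set it gently, on its narrow edge and standing upright, on the face of the cylinder head along the line between the two black pen dashes, centred between them. Finish while still holding it there in the gripper, pressing it down lightly with about 10 N so that I can try feeler gauges under it; leave the other two straightedges in the rack and do not disturb anything else on the bench.

Things in the scene. Friction and masses are not known exactly. Their poses are not given: they have to be found in the camera images.
- long_mid (a point): Centre of the longest straightedge: a plain bright steel bar, 300 mm long, 50 mm tall and 8 mm thick, about 0.27 kg. Its x axis runs along the length, y through the thickness, z up from its lower narrow edge (25 mm below this point) to its upper narrow edge (25 mm above). It stands on its narrow edge in one of the rack's three slots; the lower 22 mm are in the slot, the upper 28 mm stand free. Both ends and both flanks are alike for this job.
- middle_mid (a point): Centre of the middle straightedge, the same bar but 220 mm long; it stays in its slot.
- short_mid (a point): Centre of the shortest straightedge, the same bar but 150 mm long; it stays in its slot.
- rack_top (a point): Centre of the top of the rack: a dark hardwood block fixed to the bench, 220 mm long (x), 138 mm wide (y), 40 mm tall; this point is 40 mm above the bench. Three parallel slots along x, open at both ends, 22 mm deep and 10.5 mm wide, 45 mm apart (at y = -45, 0 and 45 mm); which straightedge is in which slot varies. Between neighbouring straightedges 37 mm are free.
- head: Aluminium cylinder head of a three-cylinder engine, fixed, lying on two wooden bearers with its flat machined face up. Origin on the bench under its middle; x along its length. The face is 350 mm (x) by 165 mm (y), level, 140 mm above the bench, with three round combustion chambers 72 mm across in a row along x (10 mm deep, valves inside), and round bolt and water holes along both long sides. The flanges and bearers stick out to 110 mm either side of the middle in y.
- line: The marked line on the face: two black felt-pen dashes, each 26 mm long and 6 mm wide, lying along the line, one near each end of the face; they run from 137 to 163 mm either side of the line's middle, so that 13 mm of each shows beyond the ends of a centred straightedge. Origin on the face, half-way between the dashes; x along the line (either way round), z up. The line lies askew to the head by up to 17 degrees.
- feelers: Bystander: closed feeler-gauge set lying on the bench, 105 x 14 x 12 mm. Origin under its middle.
- scraper: Bystander: gasket scraper with a flat blade lying on the bench, 145 mm long, 16 mm high.
- spray: Bystander: white spray can, 65 mm across, 192 mm tall, standing towards the far side of the bench. Origin under its middle.
- valve: Bystander: engine valve standing on its head, 28 mm across, 96 mm tall. Origin under its middle.
- socket: Bystander: steel socket standing upright, 25 mm across, 64 mm tall. Origin under its middle.
- grease: Bystander: white lidded tub, 58 mm across, 52 mm tall. Origin under its middle.
There are look-alikes about, which are no part of the job. What is shaped like the part that bears middle_mid but red is not meant.

How it is judged:
On the way:
1. the longest straightedge has been drawn up clear of its slot, held in the fingers (z of long_mid in the frame of rack_top above 0.027 m and contact force between the fingers and long above 3 N), for 0.2 s.
At the end, for the whole second after the job is handed in: The longest straightedge stands on edge on the head's face, still gripped: centre within 8 mm of the line sideways, 15 mm lengthways; parallel to it, upright and level within 0.05 rad; pressed on the face with 4.5 to 25 N; at rest. The other two are still down in their slots (x of long_mid in the frame of line between -0.015 and 0.015 m and y of long_mid in the frame of line between -0.008 and 0.008 m and z of long_mid in the frame of line between 0.021 and 0.029 m and angle between the x axis of long_mid and the x axis of line, either way round below 0.05 rad and angle between long_mid's own z axis and vertical below 0.05 rad and contact force between long and head between 4.5 and 25 N and contact force between the fingers and long above 3 N and linear speed of long below 0.02 m/s and z of each of middle_mid, short_mid in the frame of rack_top below 0.008 m); the arm keeps its last pose, push and grip.
It fails at once if the straightedge is struck or pushed hard on the head (over 45 N) (contact force between long and head above 45 N).
It fails at once if the middle or short straightedge is moved more than 15 mm (distance of any of middle_mid, short_mid from where it was at the start of the episode above 0.015 m).
It fails at once if another loose thing on the bench is moved more than 20 mm (distance of any of feelers, scraper, spray, valve, socket, grease from where it was at the start of the episode above 0.02 m).
It also fails if it takes over 45 s, if anything falls off the work surface, if the arm or the gripper's body presses on something with over 40 N, if the wrist force passes 120 N, or if a joint passes its speed limit or range.

ROBOT

A 7-joint arm with a two-finger parallel gripper is mounted at the origin on the work surface. World frame = base frame: x ahead of the robot, y to its left, z up, the work surface at z = 0. Lengths are in m, angles in rad, forces in N, time in s.
With the tool pointing down it reaches from about 0.425 to 0.875 m from the base axis. Payload 4.7 kg.
Tool frame: the origin (TCP) lies midway between the tips of the shut fingers; the grasp point (between the pads) lies 19 mm behind it; z points along the fingers, y is the direction in which the jaws open and shut (so a half turn about z gives the same grasp; the last joint's range is limited). The gripper opens to 87 mm and grips with 3 to 60 N. Pads are 19 mm wide; open, the fingers measure 117 mm over their backs; the gripper's body (75 mm by 190 mm) begins 51 mm behind the grasp point.
Start: joints at [-1.089, 0.321, -0.07, 1.45, 0.023, 1.371, -0.057], TCP at [0.293, 0.58, 0.223] pointing down, gripper open.
Joint ranges: [-2.86, 2.86], [-0.3, 2.09], [-1.38, 1.24], [0.06, 2.45], [-1.56, 4.7], [0.09, 2.05], [-2.69, 2.69]. Speed limits (rad/s): [2.57, 2.57, 3.14, 3.14, 3.14, 3.14, 3.14].

INTERFACE

Orientations are given as a rotation vector (axis times angle).
In Python, from bench import ctrl, optics gives the robot as it stands. The module is installed in compiled form; this text tells all that it offers.
- The arm moves only by the tool step_arm, never from a script. Its argument "deltas" is a list of rows, each a list of 7 numbers: the turn, a rotation vector about the tool's x, y, z in degrees, then the shift along the tool's x, y, z in mm, then the finger opening in mm, from 0 to 87. A call has exactly 8 rows; each row is the pose to reach, as a shift and turn from the pose commanded when the call began, along the tool's axes at that moment; what a row does not reach only later rows make up. A row lasts 1/8 s, in which the tool goes at most 62.5 mm and 10.7 degrees, less where a joint would pass 70% of its speed; a pose out of reach is approached as far as the arm can. A call with a gripper value outside its range is refused whole. The fingers move at their own pace and stop on an object; "newtons" is the grip in N (left out, the last holds). Time passes only in rows, so rows that repeat a pose let the fingers close, or fill a call up. It gives the time, the measured TCP pose, the force and the opening at its end, in the units of the state.
- ctrl.get_state(): the state, without advancing time (a new reading comes with each control period).
- optics.get_image(name): name is "scene" or "top" or "wrist"; returns the picture (400x640x3 uint8, red, green, blue); there is no depth.
- optics.get_calibration(name): a dict with "K" (3x3 intrinsics, pixels), "k1" (the pictures are not rectified: a ray, as slopes to the right and down, at radius r is drawn at 1 + k1 r^2 times it, then the intrinsics apply), "R" (3x3) and "t" (3): a world point X has camera coordinates R X + t. Camera axes: x right, y down, z forward; pixel columns grow to the right and rows downward; lengths in m; the calibration is good to about 2 mm. A picture is of the moment at which its call begins: read the wrist's pose just before it. get_calibration takes no time and is no camera call; for the wrist camera it gives the pose at the moment of the call.
- ctrl.close_job(): hands the job in, once; it reports no verdict.
The state is a dict: "time": time; "joint_positions": joint angles; "qd": joint speeds; "joint_torque": joint torques, N m; "position": TCP position; "tool_rot": TCP orientation; "ft_force": force on the tool from outside, world axes, zero at the start; "torque": the same for the moment, N m; "grip_width": opening from 0.0 (shut) to 1.0 (fully open).
Only numpy, scipy, OpenCV 4.12 (cv2) and the standard library are available. Lean on these libraries where they do the work, as an engineer would, in place of code of your own. Each camera call takes 0.05 s, during which the arm holds its last target.

## Working session

There is one attempt and no reset: what is moved stays moved. The work goes in short steps, Python scripts to look and compute and a tool call to move; the robot and the scene stay as the last step left them, time stands still between calls to the robot, and variables do not carry over. Pictures are saved under pics/ and viewed, and the job is handed in when it is done.

Besides the shell and the picture viewer there is one more tool, called after "Request:" by a JSON object that holds its "api" and its "payload". step_arm: Moves the arm, as the interface text tells. Its arguments: {"type":"object","properties":{"deltas":{"type":"array"},"newtons":{"type":"number"}},"required":["deltas"]}

```bash
mkdir -p pics; cat > h.py <<'E'
import numpy as np, cv2
from bench import ctrl, optics
def cal(n):
    c=optics.get_calibration(n); return {k:np.array(v,float) for k,v in c.items()}
def ray(c,uv):
    K=c["K"]; dist=np.array([float(c["k1"]),0,0,0,0])
    p=cv2.undistortPoints(np.array(uv,float).reshape(-1,1,2),K,dist).reshape(-1,2)
    d=np.c_[p,np.ones(len(p))]@c["R"]
    o=-c["R"].T@c["t"]
    return o,d
def plane(c,uv,z):
    o,d=ray(c,uv); s=(z-o[2])/d[:,2]; return o+d*s[:,None]
def proj(c,X):
    X=np.array(X,float).reshape(-1,3)
    r=cv2.projectPoints(X,cv2.Rodrigues(c["R"])[0],c["t"],c["K"],np.array([float(c["k1"]),0,0,0,0]))[0]
    return r.reshape(-1,2)
def save(n,im): cv2.imwrite("pics/"+n+".png",im[:,:,::-1])
E
python3 - <<'E'
from h import *
s=ctrl.get_state(); print(s)
for n in("scene","top","wrist"):
    c=cal(n); im=optics.get_image(n); np.save(n+"0.npy",im); save(n+"0",im); print(n,c["K"].tolist(),c["k1"],(-c["R"].T@c["t"]).round(3),c["R"].round(3).tolist())
E
```

```text
{'time': 0.0, 'joint_positions': array([-1.08887715,  0.32176485, -0.07009121,  1.45168024,  0.02260209,
        1.37078841, -0.05686388]), 'qd': array([-0.00187186, -0.00208494, -0.00027289, -0.00045295,  0.00050815,
       -0.0007348 , -0.00073403]), 'joint_torque': array([-6.43753697e-05, -4.91278303e+01, -4.03972026e-01, -3.12526309e+01,
       -6.38717436e-02,  4.38043533e-02,  1.79892613e-04]), 'position': array([0.29290412, 0.57964568, 0.22149669]), 'tool_rot': array([-7.27976419e-01, -3.05574156e+00,  2.86440696e-03]), 'ft_force': array([ 0.06060063, -0.69586648, -0.05851133]), 'torque': array([-0.00803337,  0.00498971, -0.00887648]), 'grip_width': 1.003690297666888}
scene [[384.5816841183642, 0.0, 314.39898884827875], [0.0, 384.5816841183642, 195.99192476056217], [0.0, 0.0, 1.0]] -0.035800598221972194 [0.96  0.519 0.694] [[-0.746, 0.666, 0.006], [0.433, 0.492, -0.756], [-0.506, -0.561, -0.655]]
top [[367.8884144851742, 0.0, 321.875335668513], [0.0, 367.8884144851742, 207.2422992651036], [0.0, 0.0, 1.0]] 0.008726975304374756 [0.383 0.015 1.096] [[0.019, -1.0, -0.011], [-0.987, -0.017, -0.162], [0.162, 0.014, -0.987]]
wrist [[319.2699059763526, 0.0, 317.3779216175127], [0.0, 319.2699059763526, 196.04031633441357], [0.0, 0.0, 1.0]] -0.01497182235994696 [0.225 0.616 0.384] [[0.451, 0.893, -0.002], [0.856, -0.432, 0.283], [0.251, -0.13, -0.959]]
```

View pics/scene0.png

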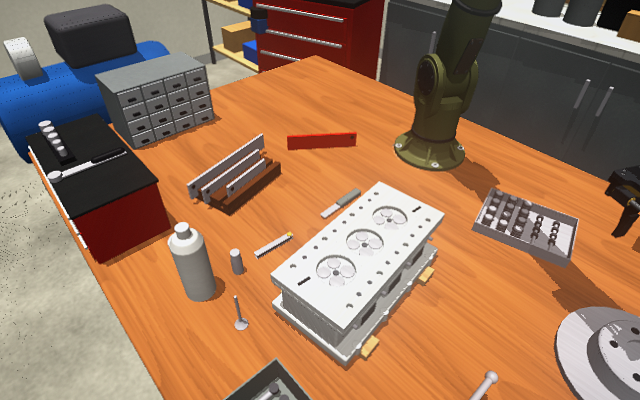

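View pics/top0.png

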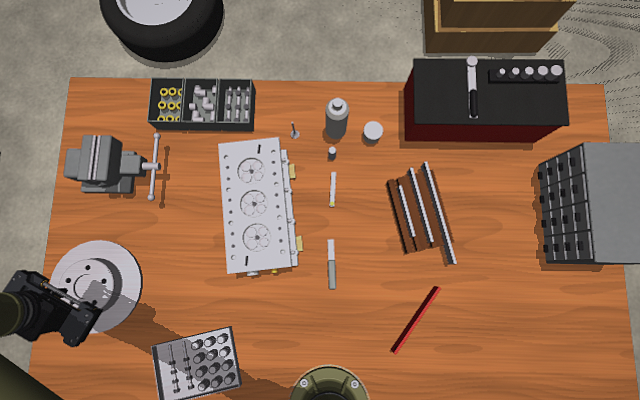

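View pics/wrist0.png

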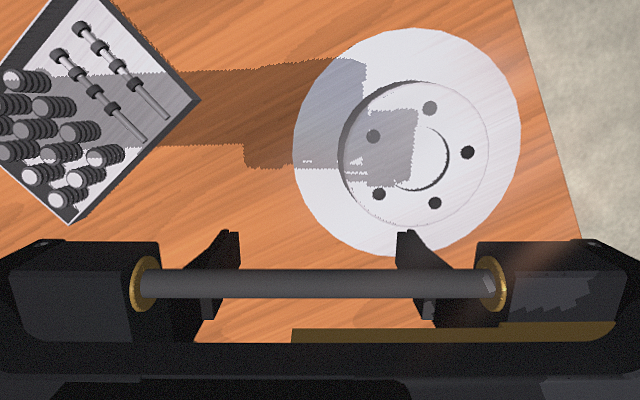

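The candidates in the top view are three steel bars in the rack: right (425,163)–(455,264), middle about (422,207), left about (405,212). A red bar lies on the bench at (415,320) and is the look-alike. The right-hand bar looks longest, so I'll check it in a crop.

```bash
python3 - <<'E'
from h import *
im=np.load("top0.npy")
a=cv2.resize(im[150:275,375:475],None,fx=4.6,fy=4.6,interpolation=cv2.INTER_CUBIC)
save("rackcrop",a)
b=cv2.resize(im[130:280,210:310],None,fx=4,fy=4,interpolation=cv2.INTER_CUBIC)
save("headcrop",b)
c=cal("top")
# bright bars
g=im.min(axis=2); hsv=cv2.cvtColor(im,cv2.COLOR_RGB2HSV)
m=((hsv[...,1]<60)&(g>110)).astype(np.uint8); m[:150]=0;m[275:]=0;m[:,:380]=0;m[:,470:]=0
n,l,st,ce=cv2.connectedComponentsWithStats(m)
for i in range(1,n):
    if st[i,4]>20:
        ys,xs=np.where(l==i); pts=np.c_[xs,ys].astype(np.float32)
        print(st[i],cv2.minAreaRect(pts))
        t=ys.argmin();bm=ys.argmax()
        P=plane(c,[[xs[t],ys[t]],[xs[bm],ys[bm]]],0.068); print(P.round(3).tolist(),np.linalg.norm(P[0]-P[1]))
# dashes
m=((im.max(axis=2)<70)).astype(np.uint8)
for z0,(y0,y1,x0,x1) in enumerate([(140,160,250,270),(250,270,235,260)]):
    s=m[y0:y1,x0:x1]; n,l,st,ce=cv2.connectedComponentsWithStats(s)
    for i in range(1,n): print(st[i],ce[i]+[x0,y0],plane(c,ce[i]+[x0,y0],0.14).round(4))
E
```

```text
[424 161  33 103 362] ((440.1727600097656, 212.09503173828125), (106.59843444824219, 3.4386587142944336), 73.81079864501953)
[[0.692, -0.265, 0.068], [0.403, -0.337, 0.068]] 0.2978508757556163
[410 167  24  75 255] ((421.33966064453125, 204.18865966796875), (77.1966323852539, 3.2966535091400146), 74.05460357666016)
[[0.673, -0.225, 0.068], [0.462, -0.276, 0.068]] 0.21749467469901837
[399 185  17  52 177] ((406.7436828613281, 210.57070922851562), (52.886627197265625, 3.3241124153137207), 74.57783508300781)
[[0.62, -0.192, 0.068], [0.475, -0.226, 0.068]] 0.14885128414474993
[ 8  5  2  8 10] [258.7 148.9] [[0.6972 0.2024 0.14  ]]
[11  6  2  9 12] [246.33333333 259.5       ] [[0.4002 0.2204 0.14  ]]
```

View pics/rackcrop.png

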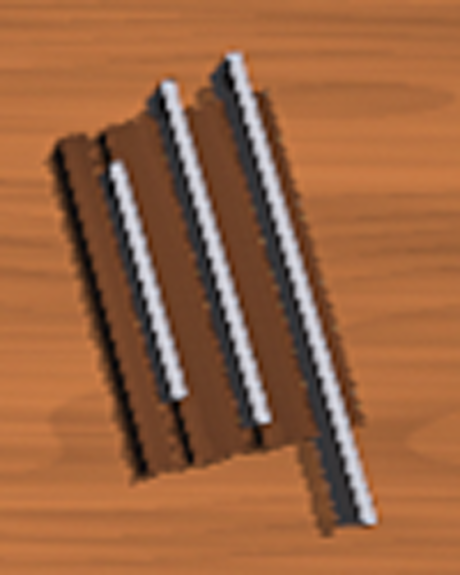

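View pics/headcrop.png

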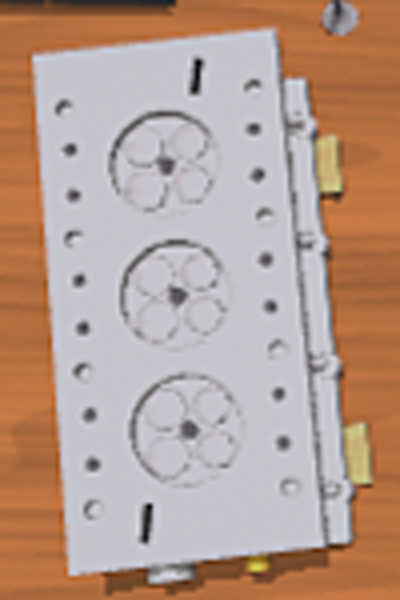

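The right-hand bar measures 298 mm, so it is the longest. The others measure 217 and 149 mm. The dashes are at about (259,149) and (246,260). I'll move over the head and look at the line with the wrist camera on the way.

Request:
{"api": "step_arm", "payload": {"deltas": [[0, 0, 8, -50, -32, -25, 30], [0, 0, 16, -103, -65, -50, 30], [0, 0, 24, -156, -98, -75, 30], [0, 0, 32, -210, -132, -95, 30], [0, 0, 40, -264, -166, -105, 30], [0, 0, 48, -318, -200, -108, 30], [0, 0, 56, -372, -234, -108, 30], [0, 0, 63, -424, -268, -108, 30]]}}

```text
time: 1.15
position: [0.5414, 0.1651, 0.3306]
tool_rot: [-2.222, -2.221, -0.001]
ft_force: [0.7, 0.5, -0.9]
grip_width: 0.349
```

Request:
{"api": "step_arm", "payload": {"deltas": [[0, 0, 0, 0, 0, 0, 30], [0, 0, 0, 0, 0, 0, 30], [0, 0, 0, 0, 0, 0, 30], [0, 0, 0, 0, 0, 0, 30], [0, 0, 0, 0, 0, 0, 30], [0, 0, 0, 0, 0, 0, 30], [0, 0, 0, 0, 0, 0, 30], [0, 0, 0, 0, 0, 0, 30]]}}

```text
time: 2.15
position: [0.5408, 0.1669, 0.3305]
tool_rot: [2.218, 2.225, 0.0]
ft_force: [0.4, 0.2, 0.0]
grip_width: 0.343
```

```bash
python3 - <<'E'
from h import *
s=ctrl.get_state(); print(s['time'],s['position'],s['tool_rot'],s['joint_positions'].round(2),s['grip_width'])
c=cal("wrist"); im=optics.get_image("wrist"); np.save("w1.npy",im); np.savez("w1c.npz",**c); save("w1",im)
print(proj(c,[[.697,.2024,.14],[.4,.2204,.14]]))
E
```

```text
2.15 [0.54075675 0.16685419 0.33052723] [2.21771131e+00 2.22511013e+00 2.03911166e-04] [-0.65  0.11  0.34  1.5  -0.04  1.54 -0.31] 0.3426209670772306
[[458.4841901  143.04653878]
 [186.97617335 125.40193088]]
```

View pics/w1.png

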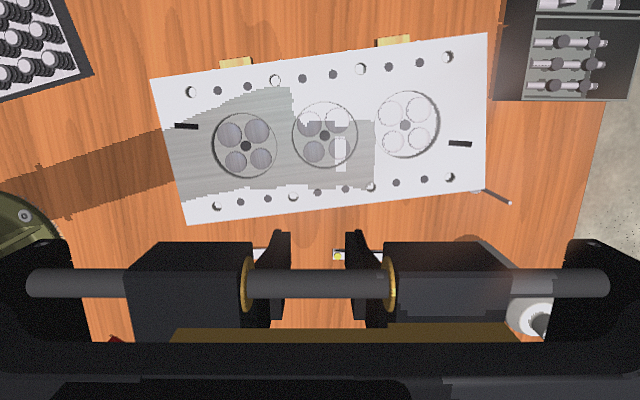

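The wrist view shows the dashes at (186,126) and (460,143), within 2 px of what the top view predicted. Next I'll refine the line and work out the rack move.

```bash
cat >> h.py <<'E'
from scipy.spatial.transform import Rotation as Rn
def delta(target, yang):
    """target TCP world, yang: world angle deg of tool y; tool down"""
    s=ctrl.get_state(); R=Rn.from_rotvec(s['tool_rot'])
    yy=np.array([np.cos(np.radians(yang)),np.sin(np.radians(yang)),0]); z=np.array([0,0,-1.]); x=np.cross(yy,z)
    T=Rn.from_matrix(np.c_[x,yy,z])
    return np.degrees((R.inv()*T).as_rotvec()).round(2), (R.inv().apply(np.array(target)-s['position'])*1000).round(1)
E
python3 - <<'E'
from h import *
im=np.load("w1.npy"); c=dict(np.load("w1c.npz"))
P=[]
for (u,v) in [(186,126),(460,143)]:
    w=im[v-9:v+10,u-20:u+21].max(axis=2); m=(w<70).astype(np.uint8)
    n,l,st,ce=cv2.connectedComponentsWithStats(m); i=1+st[1:,4].argmax(); print(st[i])
    # weighted centroid
    q=ce[i]+[u-20,v-9]; p=plane(c,q,.14)[0]; print(q,p); P.append(p)
d=P[1]-P[0]; print((P[0]+P[1])/2, np.linalg.norm(d), np.degrees(np.arctan2(d[1],d[0])))
# bar from top: top edge band
im=np.load("top0.npy"); c=cal("top"); hsv=cv2.cvtColor(im,cv2.COLOR_RGB2HSV)
for th in (110,150,180):
    m=((hsv[...,1]<60)&(im.min(axis=2)>th)).astype(np.uint8)
    n,l,st,ce=cv2.connectedComponentsWithStats(m); i=l[212,440]; print(st[i],ce[i])
    ys,xs=np.where(l==i); p=plane(c,np.c_[xs,ys],.068)[:,:2]; mu=p.mean(0); e=np.linalg.svd(p-mu,full_matrices=False)[2][0]; t=(p-mu)@e
    r=(p-mu)@np.array([-e[1],e[0]])
    print(mu+e*(t.max()+t.min())/2,np.degrees(np.arctan2(e[1],e[0])),t.max()-t.min(),r.std()*12**.5)
print(delta((.5475,-.301,.2),-76))
E
```

```text
[  9   6  23   6 111]
[186.02702703 125.56756757] [0.39894656 0.2202231  0.14      ]
[ 9  7 23  5 66]
[462.12121212 143.13636364] [0.70104609 0.20232429 0.14      ]
[0.54999633 0.21127369 0.14      ] 0.3026293019613628 -3.3906997036737243
[424 161  33 103 362] [440.21823204 212.36464088]
[ 0.54714035 -0.30275972] -165.76518765530162 0.29908489517926784 0.00962405607181092
[424 162  33 102 309] [439.94498382 211.37540453]
[ 0.54608197 -0.30306668] -165.6348198200803 0.2968942427011361 0.008349495459918805
[425 162  31 102 168] [440.46428571 213.11904762]
[ 0.54606763 -0.30310481] -165.73769866819455 0.29559774381960713 0.004493003899212775
(array([ 0.000e+00, -1.000e-02,  7.619e+01]), array([-467.9,    5.2,  130.5]))
```

Request:
{"api": "step_arm", "payload": {"deltas": [[0, 0, 9.5, -58, 1, 0, 30], [0, 0, 19, -117, 2, 0, 30], [0, 0, 28.5, -176, 3, 0, 30], [0, 0, 38, -235, 4, 20, 30], [0, 0, 47.5, -294, 5, 45, 30], [0, 0, 57, -353, 5, 75, 30], [0, 0, 66.5, -412, 6, 105, 30], [0, 0, 76.5, -469, 6, 130, 30]]}}

```text
time: 3.2
position: [0.5484, -0.2954, 0.2032]
tool_rot: [-3.12, -0.367, -0.001]
ft_force: [-0.1, 0.4, 1.0]
grip_width: 0.348
```

Request:
{"api": "step_arm", "payload": {"deltas": [[0, 0, 0, 0, 0, 0, 30], [0, 0, 0, 0, 0, 0, 30], [0, 0, 0, 0, 0, 0, 30], [0, 0, 0, 0, 0, 0, 30], [0, 0, 0, 0, 0, 0, 30], [0, 0, 0, 0, 0, 0, 30], [0, 0, 0, 0, 0, 0, 30], [0, 0, 0, 0, 0, 0, 30]]}}

```text
time: 4.2
position: [0.5483, -0.2942, 0.204]
tool_rot: [-3.119, -0.375, -0.0]
ft_force: [-0.6, 0.1, -0.4]
grip_width: 0.342
```

```bash
python3 - <<'E'
from h import *
s=ctrl.get_state(); print(s['time'],s['position'],s['tool_rot'],s['joint_positions'].round(2),s['grip_width'])
c=cal("wrist"); im=optics.get_image("wrist"); np.save("w2.npy",im); np.savez("w2c.npz",**c); save("w2",im)
e=np.array([np.cos(np.radians(14.3)),np.sin(np.radians(14.3)),0]); b=np.array([.5468,-.302,.068])
print(proj(c,[b,b+.15*e,b-.15*e]))
print(delta((.5468,-.302,.1),-75.7))
E
```

```text
4.2 [ 0.54830539 -0.29415043  0.20403343] [-3.11914124e+00 -3.74609347e-01 -1.49531976e-04] [-0.16  0.33  0.76  1.57 -0.23  1.33 -0.7 ] 0.3419724530576954
[[325.13477337 190.08223193]
 [324.45007114  17.85565125]
 [325.61054517 321.28469229]]
(array([-0. , -0. , -0.6]), array([ -3.3,   7.3, 104. ]))
```

View pics/w2.png

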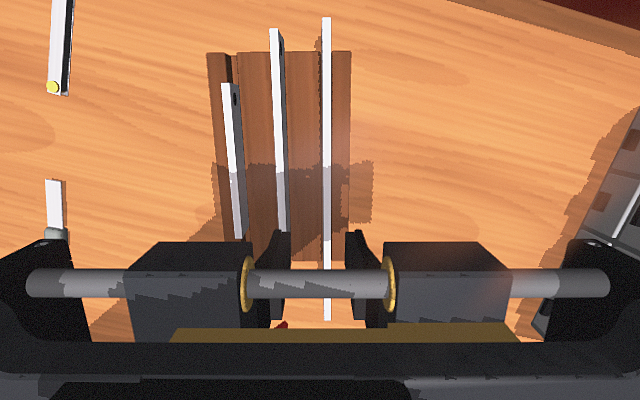

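The bar is imaged at column 326, rows 17–320, against a predicted 325, rows 18–321. I'll shift +8 mm in y and descend in stages.

Request:
{"api": "step_arm", "payload": {"deltas": [[0, 0, -0.6, -3.3, 8.2, 15, 30], [0, 0, -0.6, -3.3, 8.2, 35, 30], [0, 0, -0.6, -3.3, 8.2, 55, 30], [0, 0, -0.6, -3.3, 8.2, 75, 30], [0, 0, -0.6, -3.3, 8.2, 90, 30], [0, 0, -0.6, -3.3, 8.2, 104, 30], [0, 0, -0.6, -3.3, 8.2, 104, 30], [0, 0, -0.6, -3.3, 8.2, 104, 30]]}}

```text
time: 5.25
position: [0.5475, -0.3032, 0.1006]
tool_rot: [3.117, 0.391, 0.001]
ft_force: [0.1, -0.6, 0.4]
grip_width: 0.346
```

```bash
python3 - <<'E'
from h import *
s=ctrl.get_state(); print(s['time'],s['position'],s['tool_rot'],s['ft_force'])
c=cal("wrist"); im=optics.get_image("wrist"); save("w3",im)
e=np.array([np.cos(np.radians(14.3)),np.sin(np.radians(14.3)),0]); b=np.array([.5468,-.302,.068])
print(proj(c,[b,b+.1*e,b-.15*e]))
print(delta((.5466,-.303,.045),-75.7))
E
```

```text
5.25 [ 0.54746393 -0.30321909  0.10060043] [3.11658287e+00 3.90801516e-01 1.43705360e-03] [ 0.05103148 -0.61903098  0.4061289 ]
[[315.86402448 227.38468453]
 [315.63475732  63.334191  ]
 [316.12444581 403.7819643 ]]
(array([ 0.05, -0.07, -0.01]), array([-1. , -0.6, 55.9]))
```

View pics/w3.png

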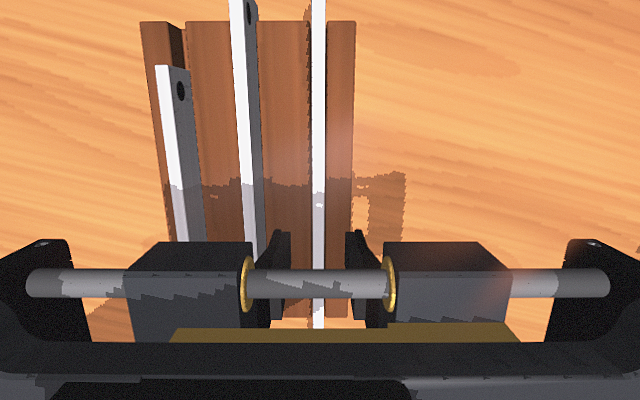

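The bar sits midway between the fingers at column 318. I'll descend and close.

Request:
{"api": "step_arm", "payload": {"deltas": [[0, 0, 0, -1, 0, 10, 30], [0, 0, 0, -1, 0, 22, 30], [0, 0, 0, -1, 0, 34, 30], [0, 0, 0, -1, 0, 44, 30], [0, 0, 0, -1, 0, 52, 30], [0, 0, 0, -1, 0, 56, 30], [0, 0, 0, -1, 0, 56, 30], [0, 0, 0, -1, 0, 56, 30]]}}

```text
time: 6.3
position: [0.5464, -0.3033, 0.0444]
tool_rot: [3.117, 0.391, 0.001]
ft_force: [0.3, 0.4, -0.7]
grip_width: 0.341
```

Request:
{"api": "step_arm", "payload": {"deltas": [[0, 0, 0, 0, 0, 0, 20], [0, 0, 0, 0, 0, 0, 14], [0, 0, 0, 0, 0, 0, 8], [0, 0, 0, 0, 0, 0, 2], [0, 0, 0, 0, 0, 0, 0], [0, 0, 0, 0, 0, 0, 0], [0, 0, 0, 0, 0, 0, 0], [0, 0, 0, 0, 0, 0, 0]], "newtons": 50}}

```text
time: 7.3
position: [0.5462, -0.3032, 0.0441]
tool_rot: [3.117, 0.391, 0.0]
ft_force: [-0.3, -1.0, 0.7]
grip_width: 0.084
```

The bar is gripped (about 7.3–8 mm opening). I'll draw it straight up.

Request:
{"api": "step_arm", "payload": {"deltas": [[0, 0, 0, 0, 0, -4, 0], [0, 0, 0, 0, 0, -10, 0], [0, 0, 0, 0, 0, -17, 0], [0, 0, 0, 0, 0, -25, 0], [0, 0, 0, 0, 0, -35, 0], [0, 0, 0, 0, 0, -47, 0], [0, 0, 0, 0, 0, -58, 0], [0, 0, 0, 0, 0, -60, 0]]}}

```text
time: 8.3
position: [0.5467, -0.3035, 0.1053]
tool_rot: [3.116, 0.391, 0.003]
ft_force: [-0.9, 0.5, -2.3]
grip_width: 0.086
```

Request:
{"api": "step_arm", "payload": {"deltas": [[0, 0, 0, 0, 0, -12, 0], [0, 0, 0, 0, 0, -30, 0], [0, 0, 0, 0, 0, -55, 0], [0, 0, 0, 0, 0, -80, 0], [0, 0, 0, 0, 0, -110, 0], [0, 0, 0, 0, 0, -135, 0], [0, 0, 0, 0, 0, -150, 0], [0, 0, 0, 0, 0, -150, 0]]}}

```text
time: 9.3
position: [0.5465, -0.3036, 0.2554]
tool_rot: [3.116, 0.391, 0.003]
ft_force: [0.2, -0.1, -2.6]
grip_width: 0.088
```

```bash
python3 - <<'E'
from h import *
s=ctrl.get_state(); print(s['time'],s['position'],s['tool_rot'],s['ft_force'],s['torque'],s['grip_width'],s['joint_positions'].round(2))
im=optics.get_image("wrist"); save("w4",im); c=cal("wrist");np.save("w4.npy",im);np.savez("w4c.npz",**c)
im=optics.get_image("scene"); save("s4",im[80:250,150:400].repeat(3,0).repeat(3,1));np.save("s4.npy",im)
im=optics.get_image("top"); np.save("t4.npy",im)
# spray check
print(plane(cal("top"),[[337,103]],.192))
print(delta((.5495,.2113,.25),-93.4))
E
```

```text
9.3 [ 0.5465442  -0.30359069  0.25539776] [3.11613708 0.39063476 0.00337072] [ 0.18912893 -0.12257597 -2.59077866] [-0.07146251  0.1005392  -0.00725103] 0.0875239471001843 [-0.15  0.31  0.77  1.49 -0.21  1.42 -0.69]
[[ 0.80769917 -0.00667324  0.192     ]]
(array([-0.06,  0.1 , 17.7 ]), array([ 130.8, -497.1,    3.3]))
```

View pics/w4.png

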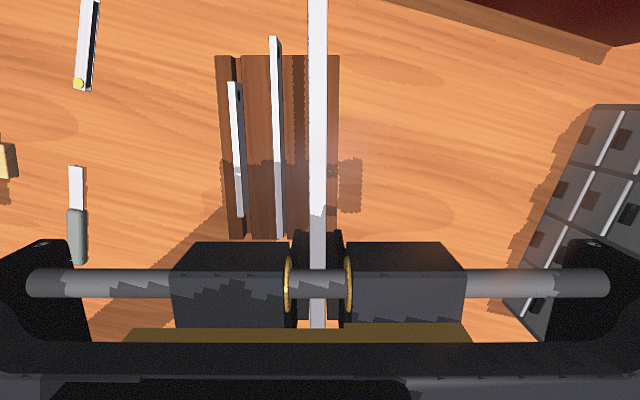

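View pics/s4.png

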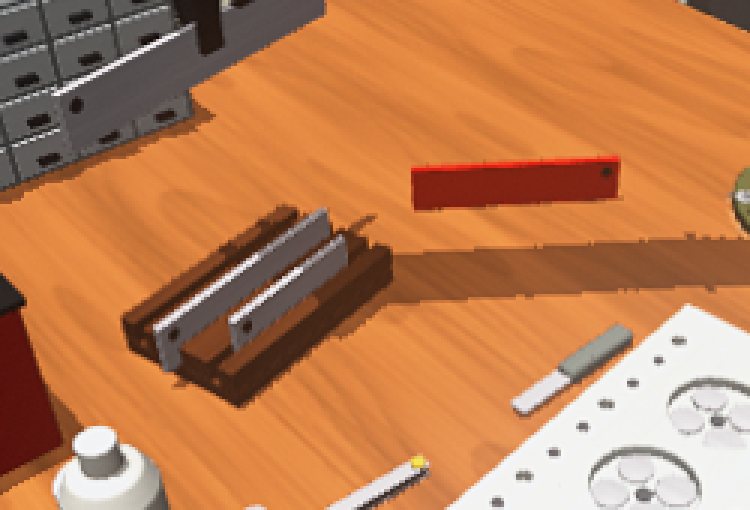

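The bar is held level and the other two are still in their slots. The path at this height clears the spray can (0.81, −0.01, 0.19 m tall). I'll carry it over the head.

Request:
{"api": "step_arm", "payload": {"deltas": [[0, 0, 2, 8, -30, 0, 0], [0, 0, 4, 22, -85, 0, 0], [0, 0, 6.5, 37, -140, 0, 0], [0, 0, 9, 51, -195, 0, 0], [0, 0, 11.5, 66, -250, 0, 0], [0, 0, 14, 80, -305, 0, 0], [0, 0, 16, 95, -360, 0, 0], [0, 0, 17.7, 105, -400, 0, 0]]}}

```text
time: 10.45
position: [0.5479, 0.1137, 0.2527]
tool_rot: [-3.14, 0.09, 0.003]
ft_force: [0.4, -0.2, -2.5]
grip_width: 0.093
```

```bash
python3 - <<'E'
from h import *
s=ctrl.get_state(); print(s['time'],s['position'],s['grip_width'],s['ft_force'])
print(delta((.5495,.2113,.22),-93.4))
E
```

```text
10.45 [0.5479447  0.11366637 0.25271714] 0.09264040677286223 [ 0.39412995 -0.19981273 -2.52717917]
(array([-0.  ,  0.12,  0.1 ]), array([ -4. , -97.6,  32.7]))
```

Request:
{"api": "step_arm", "payload": {"deltas": [[0, 0, 0, 0, -10, 0, 0], [0, 0, 0, -1, -30, 0, 0], [0, 0, 0, -2, -52, 0, 0], [0, 0, 0, -3, -74, 10, 0], [0, 0, 0, -4, -90, 22, 0], [0, 0, 0, -4, -98, 32, 0], [0, 0, 0, -4, -98, 33, 0], [0, 0, 0, -4, -98, 33, 0]]}}

```text
time: 11.45
position: [0.5512, 0.2073, 0.2211]
tool_rot: [3.14, -0.096, 0.0]
ft_force: [0.3, -0.3, -1.5]
grip_width: 0.093
```

```bash
python3 - <<'E'
from h import *
s=ctrl.get_state(); print(s['time'],s['position'],s['tool_rot'],s['grip_width'],s['ft_force'])
cw=cal("wrist"); w=optics.get_image("wrist"); t=optics.get_image("top"); sc=optics.get_image("scene")
np.save("w5.npy",w);np.save("t5.npy",t);np.save("s5.npy",sc);np.savez("w5c.npz",**cw)
save("w5",w); save("t5",cv2.resize(t[130:280,200:320],None,fx=4,fy=4,interpolation=cv2.INTER_CUBIC)); save("s5",cv2.resize(sc[140:370,250:470],None,fx=2.6,fy=2.6,interpolation=cv2.INTER_CUBIC))
print(delta((.5495,.2113,.18),-93.4))
E
```

```text
11.45 [0.55118466 0.20733084 0.22110344] [ 3.13952683e+00 -9.55831515e-02  3.89634743e-04] 0.09283225775582013 [ 0.31114396 -0.29586857 -1.49188514]
(array([-0.03, -0.06, -0.08]), array([-2.2, -3.5, 41.7]))
```

View pics/w5.png

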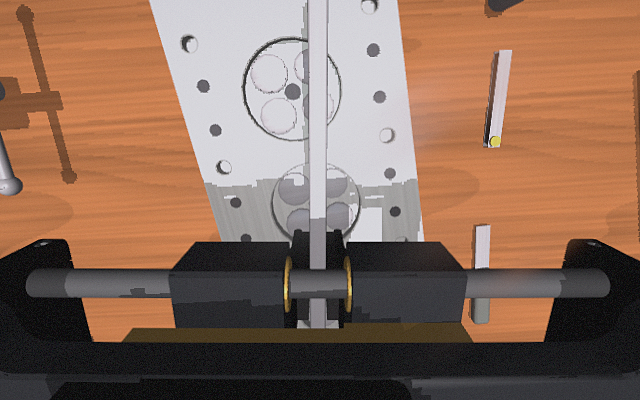

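View pics/t5.png

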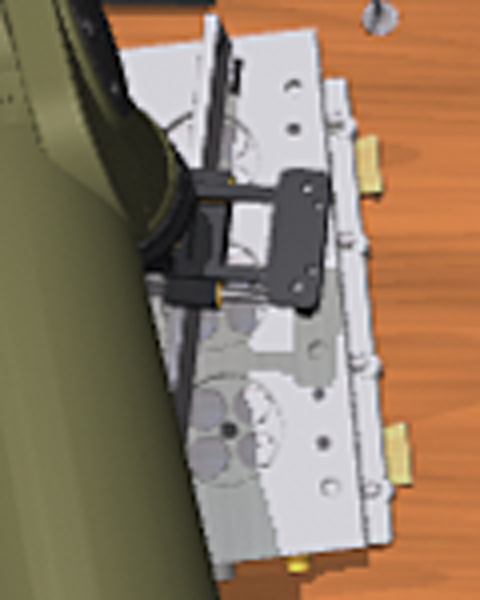

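View pics/s5.png

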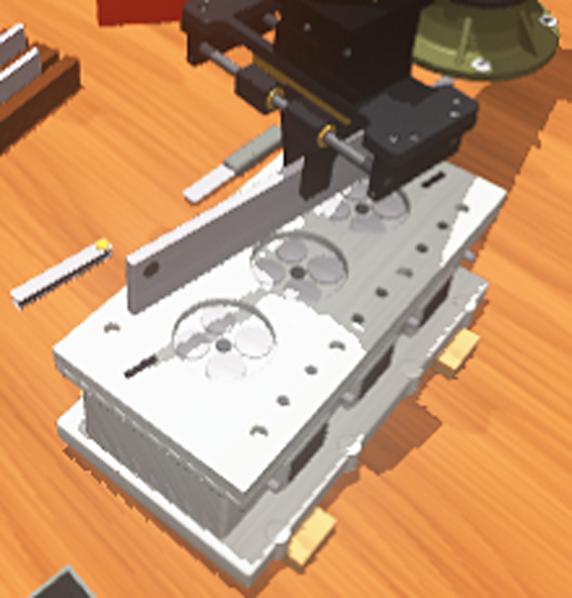

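The bar is straight in the grip (column 317 along its length). I'll correct laterally and lower to about 7 mm above contact.

Request:
{"api": "step_arm", "payload": {"deltas": [[0, 0, 0, -2, -3.5, 5, 0], [0, 0, 0, -2, -3.5, 14, 0], [0, 0, 0, -2, -3.5, 24, 0], [0, 0, 0, -2, -3.5, 34, 0], [0, 0, 0, -2, -3.5, 42, 0], [0, 0, 0, -2, -3.5, 47, 0], [0, 0, 0, -2, -3.5, 47, 0], [0, 0, 0, -2, -3.5, 47, 0]]}}

```text
time: 12.6
position: [0.5494, 0.2122, 0.1744]
tool_rot: [-3.14, 0.093, -0.001]
ft_force: [-0.3, -0.0, -3.5]
grip_width: 0.088
```

```bash
python3 - <<'E'
from h import *
s=ctrl.get_state(); print(s['time'],s['position'],s['tool_rot'],s['grip_width'],s['ft_force'])
cw=cal("wrist"); w=optics.get_image("wrist"); sc=optics.get_image("scene"); t=optics.get_image("top")
np.save("w6.npy",w);np.save("s6.npy",sc);np.savez("w6c.npz",**cw);np.save("t6.npy",t)
save("w6",cv2.resize(w[0:250,220:420],None,fx=2.4,fy=2.4,interpolation=cv2.INTER_CUBIC)); 
# overlay predicted bar outline for line-centred pose at current height
c=cal("scene")
e=np.array([np.cos(np.radians(-3.4)),np.sin(np.radians(-3.4)),0]); n=np.array([-e[1],e[0],0])
m=np.array([s['position'][0],s['position'][1],s['position'][2]-.0264])
P=[m+a*.15*e+b*.004*n+[0,0,h] for a in(-1,1) for b in(-1,1) for h in(0,.05)]
q=proj(c,P); print(np.c_[np.array(P).round(3),q.round(1)])
x0,y0,x1,y1=270,150,450,330
k=4
cr=cv2.resize(sc[y0+50:y1,x0:x1-0],None,fx=k,fy=k,interpolation=cv2.INTER_NEAREST).copy()
for p in q: cv2.circle(cr,tuple(((p-[x0-.5,y0+50-.5])*k).astype(int).tolist()),3,(255,0,0),-1)
save("s6",cr)
tq=proj(cal("top"),P)
cr=cv2.resize(t[130:280,210:310],None,fx=4,fy=4,interpolation=cv2.INTER_NEAREST).copy()
for p in tq: cv2.circle(cr,tuple(((p-[210-.5,130-.5])*4).astype(int).tolist()),2,(255,0,0),-1)
save("t6",cr)
print(delta((.5497,.2113,.17),-93.4))
E
```

```text
12.6 [0.5493607  0.21216494 0.17441807] [-3.13985689e+00  9.32669768e-02 -1.05824906e-03] 0.08838760388118867 [-0.25351159 -0.01685655 -3.52676744]
[[3.990e-01 2.170e-01 1.480e-01 4.155e+02 2.062e+02]
 [3.990e-01 2.170e-01 1.980e-01 4.199e+02 1.880e+02]
 [4.000e-01 2.250e-01 1.480e-01 4.184e+02 2.082e+02]
 [4.000e-01 2.250e-01 1.980e-01 4.230e+02 1.900e+02]
 [6.990e-01 1.990e-01 1.480e-01 3.019e+02 2.777e+02]
 [6.990e-01 1.990e-01 1.980e-01 3.014e+02 2.591e+02]
 [6.990e-01 2.070e-01 1.480e-01 3.047e+02 2.807e+02]
 [6.990e-01 2.070e-01 1.980e-01 3.044e+02 2.621e+02]]
(array([-0.03, -0.04,  0.  ]), array([0.4, 0.9, 4.5]))
```

View pics/w6.png

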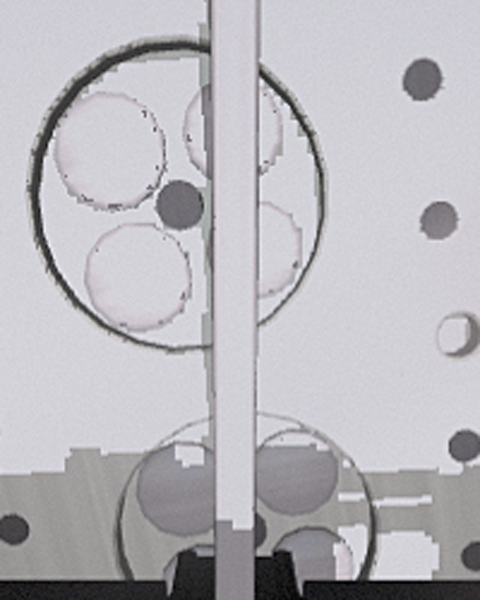

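View pics/s6.png

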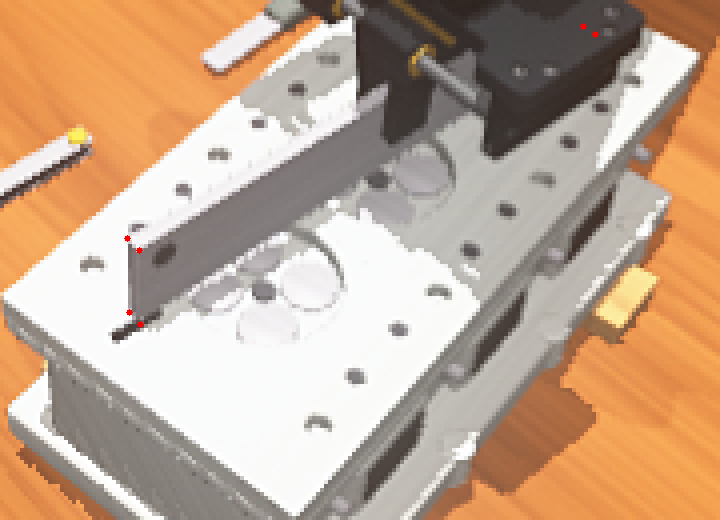

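View pics/t6.png

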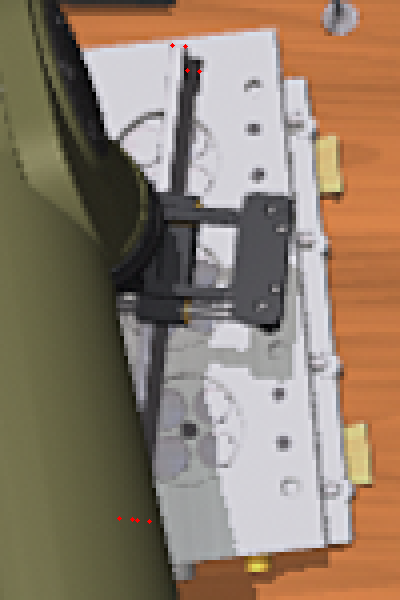

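The bar's end corner at about scene (302,260) matches the prediction to under 1 px, and the bar lines up over the dash. Now the gentle descent.

Request:
{"api": "step_arm", "payload": {"deltas": [[0, 0, 0, 0.4, 0.8, 0.5, 0], [0, 0, 0, 0.4, 0.8, 1, 0], [0, 0, 0, 0.4, 0.8, 2, 0], [0, 0, 0, 0.4, 0.8, 3, 0], [0, 0, 0, 0.4, 0.8, 4, 0], [0, 0, 0, 0.4, 0.8, 4.5, 0], [0, 0, 0, 0.4, 0.8, 5, 0], [0, 0, 0, 0.4, 0.8, 5, 0]]}}

```text
time: 13.75
position: [0.5494, 0.2113, 0.169]
tool_rot: [3.14, -0.093, 0.0]
ft_force: [-0.8, -0.2, -3.8]
grip_width: 0.09
```

Request:
{"api": "step_arm", "payload": {"deltas": [[0, 0, 0, 0, 0, 0.2, 0], [0, 0, 0, 0, 0, 0.4, 0], [0, 0, 0, 0, 0, 0.6, 0], [0, 0, 0, 0, 0, 0.8, 0], [0, 0, 0, 0, 0, 1, 0], [0, 0, 0, 0, 0, 1, 0], [0, 0, 0, 0, 0, 1, 0], [0, 0, 0, 0, 0, 1, 0]]}}

```text
time: 14.75
position: [0.5495, 0.2113, 0.1681]
tool_rot: [-3.14, 0.093, -0.0]
ft_force: [0.1, -0.4, -2.5]
grip_width: 0.083
```

Request:
{"api": "step_arm", "payload": {"deltas": [[0, 0, 0, 0, 0, 0.2, 0], [0, 0, 0, 0, 0, 0.4, 0], [0, 0, 0, 0, 0, 0.6, 0], [0, 0, 0, 0, 0, 0.8, 0], [0, 0, 0, 0, 0, 1, 0], [0, 0, 0, 0, 0, 1, 0], [0, 0, 0, 0, 0, 1, 0], [0, 0, 0, 0, 0, 1, 0]]}}

```text
time: 15.75
position: [0.5495, 0.2113, 0.1671]
tool_rot: [-3.14, 0.093, -0.0]
ft_force: [-0.1, 0.2, -3.6]
grip_width: 0.09
```

Request:
{"api": "step_arm", "payload": {"deltas": [[0, 0, 0, 0, 0, 0.2, 0], [0, 0, 0, 0, 0, 0.4, 0], [0, 0, 0, 0, 0, 0.5, 0], [0, 0, 0, 0, 0, 0.6, 0], [0, 0, 0, 0, 0, 0.7, 0], [0, 0, 0, 0, 0, 0.7, 0], [0, 0, 0, 0, 0, 0.7, 0], [0, 0, 0, 0, 0, 0.7, 0]]}}

```text
time: 16.75
position: [0.5494, 0.2113, 0.1664]
tool_rot: [-3.14, 0.093, -0.0]
ft_force: [-0.4, 0.3, -2.7]
grip_width: 0.086
```

Request:
{"api": "step_arm", "payload": {"deltas": [[0, 0, 0, 0, 0, 0.1, 0], [0, 0, 0, 0, 0, 0.2, 0], [0, 0, 0, 0, 0, 0.3, 0], [0, 0, 0, 0, 0, 0.4, 0], [0, 0, 0, 0, 0, 0.5, 0], [0, 0, 0, 0, 0, 0.5, 0], [0, 0, 0, 0, 0, 0.5, 0], [0, 0, 0, 0, 0, 0.5, 0]]}}

```text
time: 17.75
position: [0.5495, 0.2112, 0.1661]
tool_rot: [-3.14, 0.093, -0.0]
ft_force: [-1.8, -0.5, 0.2]
grip_width: 0.09
```

Request:
{"api": "step_arm", "payload": {"deltas": [[0, 0, 0, 0, 0, 0.1, 0], [0, 0, 0, 0, 0, 0.2, 0], [0, 0, 0, 0, 0, 0.3, 0], [0, 0, 0, 0, 0, 0.4, 0], [0, 0, 0, 0, 0, 0.5, 0], [0, 0, 0, 0, 0, 0.5, 0], [0, 0, 0, 0, 0, 0.5, 0], [0, 0, 0, 0, 0, 0.5, 0]]}}

```text
time: 18.75
position: [0.5495, 0.2113, 0.1661]
tool_rot: [-3.14, 0.093, -0.0]
ft_force: [-3.4, -0.9, 5.6]
grip_width: 0.089
```

Contact: reading 5.6 N, plus the bar's own 2.7 N, gives about 8 N on the face. I'll add a small nudge, then check.

Request:
{"api": "step_arm", "payload": {"deltas": [[0, 0, 0, 0, 0, 0.1, 0], [0, 0, 0, 0, 0, 0.2, 0], [0, 0, 0, 0, 0, 0.2, 0], [0, 0, 0, 0, 0, 0.2, 0], [0, 0, 0, 0, 0, 0.2, 0], [0, 0, 0, 0, 0, 0.2, 0], [0, 0, 0, 0, 0, 0.2, 0], [0, 0, 0, 0, 0, 0.2, 0]]}}

```text
time: 19.75
position: [0.5494, 0.2113, 0.166]
tool_rot: [-3.14, 0.093, -0.0]
ft_force: [-4.1, -2.0, 7.1]
grip_width: 0.088
```

```bash
python3 - <<'E'
from h import *
F=[]
for i in range(4):
    s=ctrl.get_state(); F.append(np.r_[s['ft_force'],s['torque']]); sc=optics.get_image(["scene","wrist","top","scene"][i]); 
    np.save(f"f{i}.npy",sc)
print(np.array(F).round(2)); s=ctrl.get_state(); print(s['time'],s['position'],s['tool_rot'],s['grip_width'],abs(s['qd']).max())
m=s['position']*[1,1,0]+[0,0,.14]
e=np.array([np.cos(np.radians(-3.4)),np.sin(np.radians(-3.4)),0]); n=np.array([-e[1],e[0],0])
P=[m+a*.15*e+b*.004*n+[0,0,h] for a in(1,) for b in(-1,1) for h in(0,.05)]
q=proj(cal("scene"),P)
cr=cv2.resize(np.load("f0.npy")[190:330,270:450],None,fx=4,fy=4,interpolation=cv2.INTER_NEAREST).copy()
for p in q: cv2.circle(cr,tuple(((p-[269.5,189.5])*4).astype(int).tolist()),2,(255,0,0),-1)
save("f0",cr)
save("f1",np.load("f1.npy")); save("f2",np.load("f2.npy"))
w=np.load("f1.npy"); print()
E
```

```text
[[-4.13 -2.02  7.1  -0.42  1.04 -0.  ]
 [-4.16 -1.19  7.12 -0.31  1.03  0.01]
 [-2.91 -1.32  7.22 -0.35  1.03  0.05]
 [-3.82 -1.43  7.82 -0.44  1.02  0.01]]
19.95 [0.54946226 0.21130769 0.16606327] [-3.13969841e+00  9.31276023e-02 -3.44930806e-04] 0.08834692333415384 0.0029830771425483054
```

View pics/f0.png

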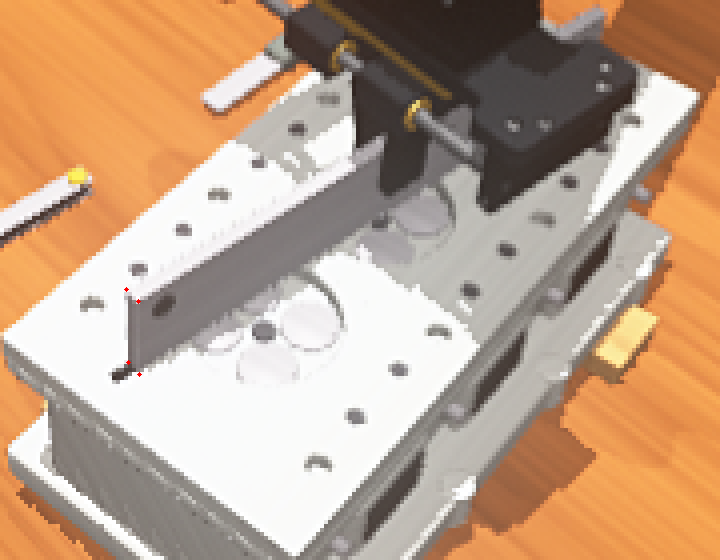

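View pics/f1.png

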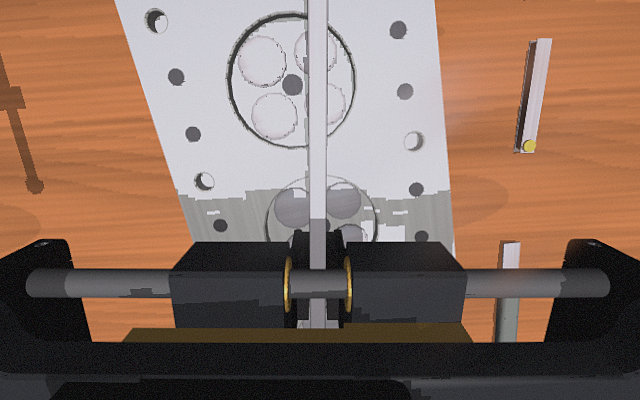

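View pics/f2.png

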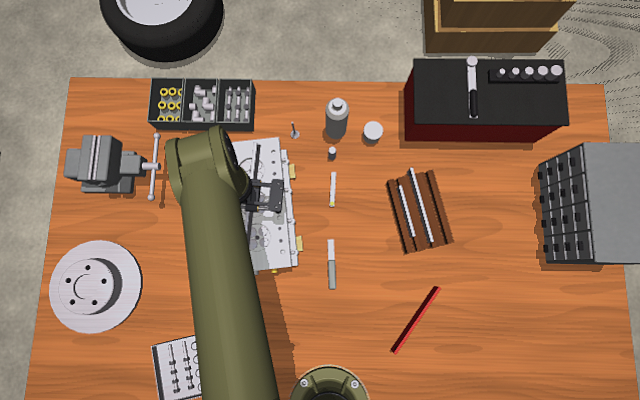

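The bar end sits on the dash and the net contact is about 10 N. The moment (τy ≈ 1 N·m) shows it bears mostly on the near end, so I'll trim the pitch a touch to seat it evenly.

Request:
{"api": "step_arm", "payload": {"deltas": [[0, -0.02, 0, 0, 0, 0, 0], [0, -0.04, 0, 0, 0, 0, 0], [0, -0.06, 0, 0, 0, 0, 0], [0, -0.08, 0, 0, 0, 0, 0], [0, -0.1, 0, 0, 0, 0, 0], [0, -0.1, 0, 0, 0, 0, 0], [0, -0.1, 0, 0, 0, 0, 0], [0, -0.1, 0, 0, 0, 0, 0]]}}

```text
time: 20.95
position: [0.5494, 0.2113, 0.166]
tool_rot: [-3.14, 0.093, 0.002]
ft_force: [-3.5, -2.5, 7.4]
grip_width: 0.085
```

```bash
python3 - <<'E'
from h import *
s=ctrl.get_state(); print(s['time'],s['position'],s['tool_rot'],s['ft_force'],s['torque'])
E
```

```text
20.95 [0.54944555 0.21126981 0.16604251] [-3.13971283e+00  9.31828606e-02  2.46961729e-03] [-3.45647434 -2.5188745   7.36771146] [-0.41075223  1.00216387  0.00752934]
```

The trim changed nothing. The moment is just the small friction force (Fx ≈ −3.5 N) acting at the wrist lever, so the seating was already even. I'll undo the trim and do the last check.

Request:
{"api": "step_arm", "payload": {"deltas": [[0, 0.02, 0, 0, 0, 0, 0], [0, 0.04, 0, 0, 0, 0, 0], [0, 0.06, 0, 0, 0, 0, 0], [0, 0.08, 0, 0, 0, 0, 0], [0, 0.1, 0, 0, 0, 0, 0], [0, 0.1, 0, 0, 0, 0, 0], [0, 0.1, 0, 0, 0, 0, 0], [0, 0.1, 0, 0, 0, 0, 0]]}}

```text
time: 21.95
position: [0.5495, 0.2113, 0.166]
tool_rot: [-3.14, 0.093, -0.0]
ft_force: [-3.0, -1.7, 7.6]
grip_width: 0.089
```

```bash
python3 - <<'E'
from h import *
F=[]
for i in range(4):
    s=ctrl.get_state(); F.append(s['ft_force']); optics.get_image("top")
print(np.array(F).round(2),s['time'],s['position'],s['tool_rot'],s['grip_width'],abs(s['qd']).max())
if 5<np.mean(F,0)[2]<10: print("closing",ctrl.close_job())
E
```

```text
[[-3.02 -1.7   7.57]
 [-4.19 -0.96  7.39]
 [-4.19 -0.32  6.99]
 [-3.48 -0.34  6.93]] 22.1 [0.54945337 0.21133746 0.16606042] [-3.13965161e+00  9.31521200e-02 -3.09454513e-04] 0.09010138742629087 0.0015659696716930976
the job is handed in; nothing more can be done
closing None
```

I drew the longest straightedge (measured at 298 mm) up out of the rack and set it on edge on the head face, on the marked line. I handed the job in at about 22 s with the bar still gripped at 50 N.

- **Position:** the tool is at (0.5495, 0.2113) m. The line's middle measures (0.550, 0.211) m, at −3.4°. One bar end shows at the dash within about 1 px of where it should be; the arm hid the other end, so I could not check it directly.
- **Force:** about 7.2 N net upward on the tool plus the bar's 2.7 N weight gives roughly 10 N on the face, with the arm at rest. A sideways friction force of about 4 N also remains.
- **Even seating:** the moment reading first looked like uneven bearing. A 0.1° pitch trim changed nothing, so I undid it; the moment matches the sideways friction acting at the wrist.
- **The rest of the bench:** by eye in the last top view, the other two straightedges are still in their slots and nothing else looks moved.

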